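# Free the lemon from the slicing stand

## Task

Lift the sprung arm of the slicing stand by its crossbar until it snaps over and stays up by itself, then take the lemon out of the stand and set it down in the bowl. Leave the arm up and the bowl standing level on the worktop.

Things in the scene. Friction and masses are not known exactly. Their poses are not given: they have to be found in the camera images.
- slicing_stand: Wooden board 180x100 mm with two 97 mm high steel cheeks at one end and a steel clamp arm over it; fixed to the worktop. Origin on the worktop under the clamped lemon's middle; x points from lemon to hinge, the arm reaches back towards -x, z up. Hinge axis along y through (75, 0, 85) mm. Board top at 14 mm; studs carry the lemon.
- crossbar (a point): Centre of the crossbar at the arm's free end: round black sleeve 12 mm thick, 50 mm long, parallel to the stand's y, 170 mm from the hinge and 6 mm above the arm's hinge line. An open window 52 mm wide (along the bar), 40 mm long lies between it and the arm, so it can be pinched from above, one finger in the window; the bar may turn in the grip.
- clamp_arm (a joint): Arm angle q, rad: about 0 pressing on the lemon, grows as the crossbar rises, stop at 1.85. Crossbar in the stand frame (mm): x = 75 - 170 cos q + 6 sin q, z = 85 + 170 sin q + 6 cos q. A spring pushes the arm shut (2 to 3 N at the bar) below 0.75 rad; past that it swings the arm over to the stop, where it stays by itself.
- lemon: Yellow lemon, 82 mm long (x), 58 mm wide (y), 57 mm high, about 0.12 kg; the one under the clamp arm (another lemon lies loose on the worktop and is not meant). At the start it rests on four studs with its long axis along the stand's x. Origin at the middle of its underside, z up at the start.
- lemon_centre (a point): Centre of that lemon, 28.5 mm above its underside.
- bowl: White ceramic bowl, 170 mm across the rim, 50 mm high, loose, 0.4 kg; the deep one, not the flat plate with the garlic; to the left or right of the stand. Origin at the centre of its underside; inner floor 5 mm above it, about 70 mm across, the wall flaring out to the rim. z up. If it is on the right, come at it from the robot's side: a 0.28 m high microwave stands close behind it.

How it is judged:
By the outcome, as a careful person would: the job done as asked, in the order asked, and still so for the second after the job is handed in, with the robot touching nothing.
It also fails if it takes over 70 s, if anything falls off the work surface, if the arm or the gripper's body presses on something with over 40 N, if the wrist force passes 120 N, or if a joint passes its speed limit or range.

## Robot

A 6-joint arm with a two-finger parallel gripper is mounted at the origin on a cart in front of the work surface, level with it; the furniture and walls round the work are solid. World frame = base frame: x ahead of the robot, y to its left, z up, the work surface at z = 0. Lengths are in m, angles in rad, forces in N, time in s.
With the tool pointing down it reaches from about 0.35 to 0.975 m from the base axis. Payload 4.9 kg.
Tool frame: the origin (TCP) lies on the centre line of the jaws, within the pads' length; the fingertips stand manip.tip_reach ahead of it and the grasp point (between the pads) is the TCP (manip.tip_reach is the distance from the TCP to the fingertips, in m); z points along the fingers, y is the line along which they close (so a half turn about z gives the same grasp; the last joint's range is limited). The gripper opens to 85 mm and grips with 20 to 120 N. Pads are 22 mm wide; open, the fingers measure 114 mm over their backs; the gripper's body (76 mm by 85 mm) begins 54 mm behind the grasp point. The pads swing forward as they close: fully open they stand 13 mm farther back than shut.
Start: joints at [1.213, 0.053, 1.613, -0, 1.476, -0.119], TCP at [0.148, 0.607, 0.212] pointing down, gripper open.
Joint ranges: [-3.01, 3.01], [-1.01, 2.22], [0.06, 2.58], [-1.02, 4.17], [0.09, 2.62], [-3.14, 3.14]. Speed limits (rad/s): [2.57, 2.57, 3.14, 3.14, 3.14, 3.14].

## Interface

Orientations are given as a unit quaternion [w, x, y, z].
In Python, from plant import manip gives the robot as it stands. The module is installed in compiled form; this text tells all that it offers.
- The arm moves only by the tool move_arm, never from a script. Its argument "rows" is a list of rows, each a list of 7 numbers: the shift along the tool's x, y, z in cm, then the turn, a rotation vector about the tool's x, y, z in degrees, then the opening, from -1 (shut) to 1 (fully open). In form: [[tx, ty, tz, ax, ay, az, jaw], ...]. A call has 1 to 20 rows; each row shifts and turns the commanded pose from where the row before left it, along the tool's axes as they then stand; what a row does not reach is not made up. A row lasts 1/12 s, in which the tool goes at most 41.7 mm and 7.16 degrees, less where a joint would pass 70% of its speed; a pose out of reach is approached as far as the arm can. A call is refused whole if a number of a shift passes 4.17 or a number of a turn 7.16, either way. A call with a gripper value outside its range is refused whole. The fingers move at their own pace and stop on an object; the grip force is fixed at half the most. Time passes only in rows, so rows that do not move let the fingers close. It gives the time, the measured TCP pose, the force, the opening and the grip force at its end, in the units of the state.
- manip.state(): the state, without advancing time (a new reading comes with each control period).
- manip.grab_frame(name): name is "scene" or "side" or "wrist"; returns a dict with "img" (384x512x3 uint8, blue, green, red), "mtx" (3x3 intrinsics, pixels), "R" (3x3) and "t" (3): a world point X has camera coordinates R X + t. Camera axes: x right, y down, z forward; pixel columns grow to the right and rows downward; lengths in m; the calibration is good to about 2 mm. A picture is of the moment at which its call begins. There is no depth.
- manip.job_done(): hands the job in; it is judged then, once.
The state is a dict: "time": time; "joint_pos": joint angles; "joint_vel": joint speeds; "joint_efforts": joint torques, N m; "tool_pos": TCP position; "tool_rot": TCP orientation; "contact_force": force on the tool from outside, world axes, zero at the start; "ft_torque": the same for the moment, N m; "gripper_width": opening from 0.0 (shut) to 1.0 (fully open); "grasp_force": force on a finger pad.
Only numpy, scipy, OpenCV 4.12 (cv2) and the standard library are available. Lean on these libraries where they do the work, as an engineer would, in place of code of your own. Each camera call takes 0.05 s, during which the arm holds its last target. There are 200 camera calls.

## Working session

There is one attempt and no reset: what is moved stays moved. The work goes in short steps, Python scripts to look and compute and a tool call to move; the robot and the scene stay as the last step left them, time stands still between calls to the robot, and variables do not carry over. Pictures are saved under pics/ and viewed, at most 12 in all, crops included, and the job is handed in when it is done.

Besides the shell and the picture viewer there is one more tool, called as name(argument=value, ...) on one line, values as JSON. move_arm: Moves the arm, as the interface text tells. Its arguments: {"type":"object","properties":{"rows":{"type":"array","items":{"type":"array","items":{"type":"number"}}}},"required":["rows"]}

```bash
mkdir -p pics; cat > h.py <<'E'
import numpy as np, cv2
from plant import manip
def grab(n,f):
    d=manip.grab_frame(n); cv2.imwrite(f,d["img"]); np.savez(f[:-4]+'.npz',**{k:np.array(d[k]) for k in("mtx","R","t")}); return d
def ray(f,uv):
    d=np.load(f); c=-d["R"].T@d["t"]; v=d["R"].T@np.linalg.solve(d["mtx"],[uv[0],uv[1],1]); return c,v/np.linalg.norm(v)
def atz(f,uv,z):
    c,v=ray(f,uv); return c+v*(z-c[2])/v[2]
def proj(f,X):
    d=np.load(f); p=d["mtx"]@(d["R"]@np.array(X)+d["t"]); return p[:2]/p[2]
def tri(obs):
    A=np.zeros((3,3));b=np.zeros(3);L=[]
    for f,uv in obs:
        c,v=ray(f,uv);P=np.eye(3)-np.outer(v,v);A+=P;b+=P@c;L.append((P,c))
    x=np.linalg.solve(A,b); return x,[np.linalg.norm(P@(x-c)) for P,c in L]
E
python3 - <<'E'
from h import *
s=manip.state(); print(s["time"],s["tool_pos"],s["tool_rot"],s["gripper_width"],manip.tip_reach)
a=grab("scene","pics/sc.png");b=grab("side","pics/si.png");grab("wrist","pics/wr.png")
for f in("sc","si","wr"):
    d=np.load(f"pics/{f}.npz");print(f,-d["R"].T@d["t"])
for n in("sc","si"):
    im=cv2.imread(f"pics/{n}.png");cv2.imwrite(f"pics/{n}_v.png",cv2.resize(im,(800,600)))
E
```

```text
0.0 [0.14761324 0.60664127 0.21097719] [-2.43391988e-04  1.19136503e-01  9.92877366e-01 -9.85106975e-04] 1.0005177058040888 0.019
sc [-0.00444207 -0.65407828  0.91639036]
si [ 0.02597153 -0.50512793  0.81053026]
wr [0.07943437 0.62319448 0.37352441]
```

View pics/sc_v.png

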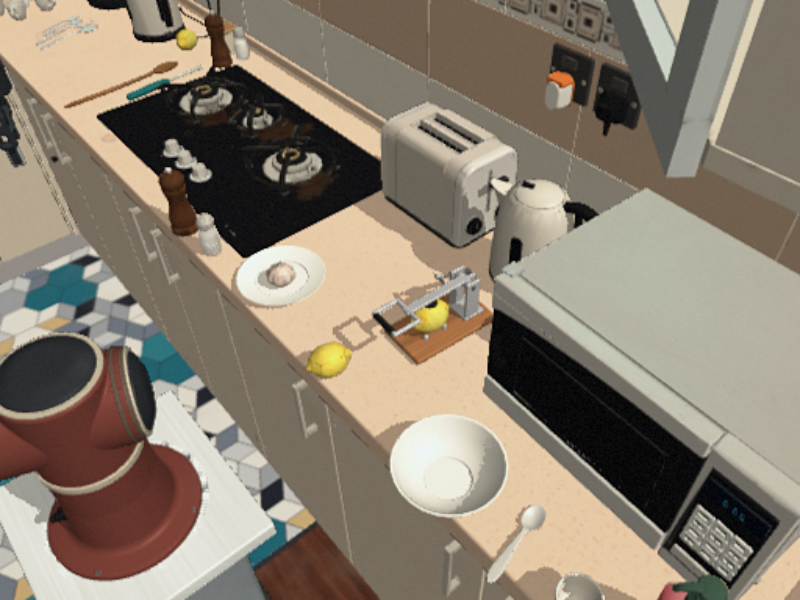

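View pics/si_v.png

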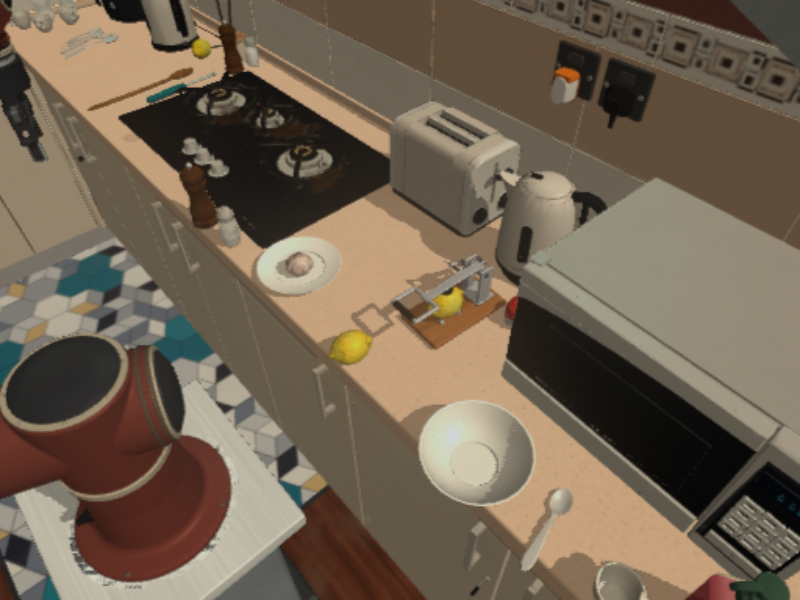

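Both views show the stand in the middle (scene ≈(435,320) of 800x600), loose lemon at (330,358), and the bowl to its right at (448,465) with the microwave behind it. I'll enlarge the stand.

```bash
python3 - <<'E'
from h import *
a=cv2.imread("pics/sc.png")[165:240,230:325];b=cv2.imread("pics/si.png")[155:230,240:335]
o=np.hstack([cv2.resize(x,None,fx=4,fy=8,interpolation=cv2.INTER_CUBIC) for x in(a,b)])
o=np.vstack([cv2.resize(a,(760,600),interpolation=cv2.INTER_CUBIC)]);cv2.imwrite("pics/c1.png",o)
cv2.imwrite("pics/c2.png",cv2.resize(b,(760,600),interpolation=cv2.INTER_CUBIC))
E
```

```text
(no output)
```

View pics/c1.png

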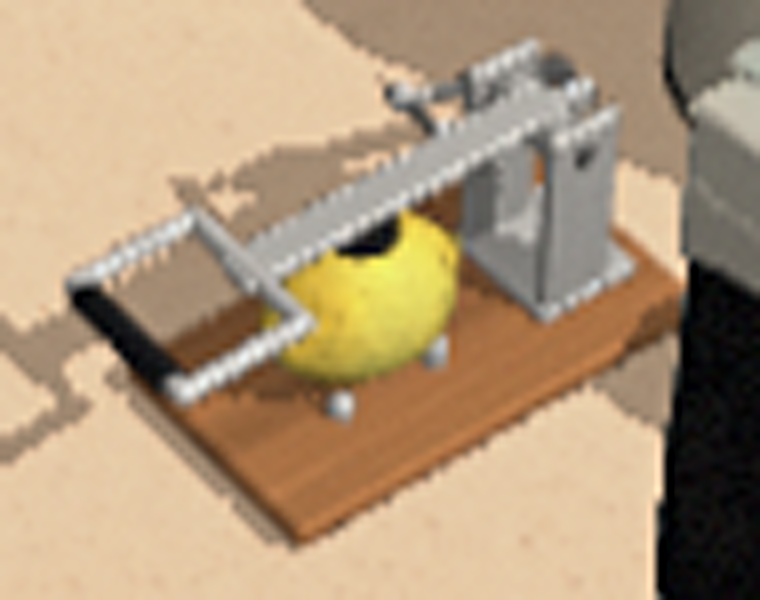

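Scene crop (8x): crossbar from (78,290) to (175,388), near board corner (300,530), right corner (684,285), left corner (132,376), cheek pivot (585,157).

View pics/c2.png

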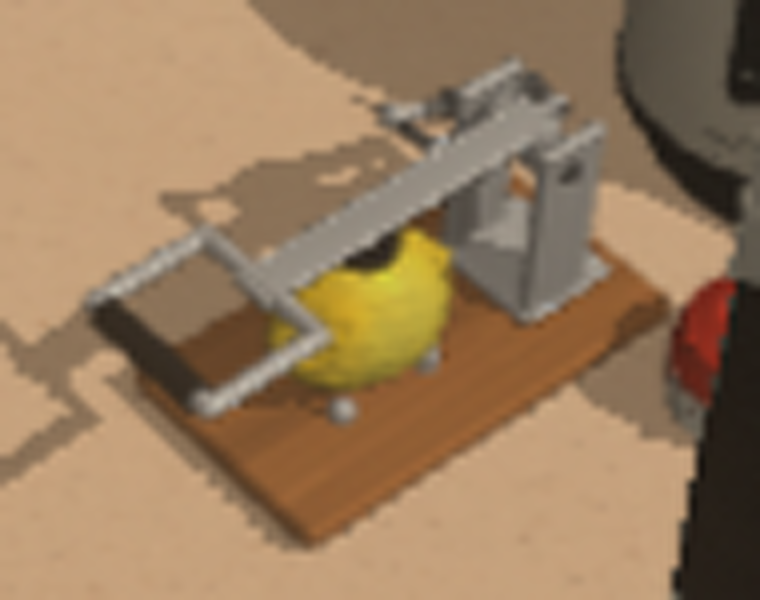

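Side crop agrees: bar (100,305)–(202,402), corners (312,532), (667,302), (142,380), pivot (572,172). Bowl rim extents (800x600): scene 390–507 x 416–515, side 418–535 x 402–504.

```bash
python3 - <<'E'
from h import *
from scipy.optimize import least_squares as ls
off={'sc':(230,165),'si':(240,155)}
ob={'sc':dict(b1=(78,290),b2=(175,388),n=(300,530),r=(684,285),l=(132,376),p=(585,157)),
    'si':dict(b1=(100,305),b2=(202,402),n=(312,532),r=(667,302),l=(142,380),p=(572,172))}
def pts(p):
    x,y,w,x0,yp,q=p;c,s=np.cos(w),np.sin(w)
    bx=.075-.17*np.cos(q)+.006*np.sin(q);bz=.085+.17*np.sin(q)+.006*np.cos(q)
    L=dict(b1=(bx,.025,bz),b2=(bx,-.025,bz),n=(x0,-.05,.014),l=(x0,.05,.014),r=(x0+.18,-.05,.014),p=(.075,yp,.085))
    return {k:np.array([x+c*v[0]-s*v[1],y+s*v[0]+c*v[1],v[2]]) for k,v in L.items()}
def res(p):
    P=pts(p);return np.concatenate([proj(f'pics/{f}.npz',P[k])-(np.array(uv)+.5)/8+.5-np.array(off[f]) for f in ob for k,uv in ob[f].items()])
best=None
for w in np.arange(-3,3.1,.7):
    r=ls(res,[.6,-.15,w,-.09,-.03,0],loss='soft_l1')
    if best is None or r.cost<best.cost: best=r
print(best.x.round(4),best.cost);print(res(best.x).round(1).reshape(-1,2).tolist())
P=pts(best.x);print({k:v.round(3).tolist() for k,v in P.items()})
print('bar tri',[tri([(f'pics/{f}.npz',(np.array(ob[f][k])+.5)/8-.5+off[f]) for f in ob]) for k in('b1','b2')])
bb={'sc':(390,507,416,515),'si':(418,535,402,504)}
t=np.linspace(0,2*np.pi,200)
def rb(p,fs=bb):
    o=[]
    for f in fs:
        u=np.array([proj(f'pics/{f}.npz',(p[0]+.085*np.cos(a),p[1]+.085*np.sin(a),.05)) for a in t])
        o+=list(np.array([u[:,0].min(),u[:,0].max(),u[:,1].min(),u[:,1].max()])-np.array(bb[f])*.64)
    return np.array(o)
r=ls(rb,[.6,-.35]);print(r.x,r.fun.round(1))
# loose lemon
print(atz('pics/sc.npz',np.array([330,358])*.64,.028), 'mw corner bottom front',atz('pics/sc.npz',np.array([487,385])*.64,0.0))
E
```

```text
[ 0.5568 -0.0292 -0.0255 -0.0644 -0.0291 -0.0084] 7.234210164101633
[[0.2, 0.7], [0.1, -0.5], [0.3, 1.0], [1.7, 0.4], [-1.8, -1.1], [-0.3, 0.6], [0.3, 0.6], [-0.0, -0.8], [0.3, 0.7], [0.2, -1.8], [-2.1, -0.9], [-0.1, -0.0]]
{'b1': [0.462, -0.002, 0.09], 'b2': [0.461, -0.052, 0.09], 'n': [0.491, -0.078, 0.014], 'l': [0.494, 0.022, 0.014], 'r': [0.671, -0.082, 0.014], 'p': [0.631, -0.06, 0.085]}
bar tri [(array([4.63190382e-01, 2.94205641e-04, 8.99120643e-02]), [np.float64(0.00014098047454920892), np.float64(0.00014098047454918383)]), (array([ 0.45760955, -0.0557241 ,  0.09288515]), [np.float64(0.0003508956385378004), np.float64(0.0003508956385378375)])]
[ 0.38180743 -0.27045638] [-0.7  0.7 -1.4  1.5 -0.2  0.3 -2.2  1.2]
[0.37866289 0.01698036 0.028     ] mw corner bottom front [ 0.55340209 -0.18125958  0.        ]
```

move_arm(rows=[[0,0,-3,0,0,0,1],[0,0,-3,0,0,0,1],[0,0,-3,0,0,0,1],[-2.5,-3,0,0,0,0,1],[-2.5,-3,0,0,0,0,1],[-2.5,-3,0,0,0,0,1],[-2.5,-3,0,0,0,0,1],[-2.5,-3,0,0,0,0,1],[-2.5,-3,0,0,0,0,1],[-2.5,-3,0,0,0,0,1],[-2.5,-3,0,0,0,0,1],[-2.5,-3,0,0,0,0,1],[-2.5,-3,0,0,0,0,1],[-2.5,-3,0,0,0,0,1],[-2.5,-3,0,0,0,0,1],[-2.5,-3,0,0,0,0,1],[-2.5,-3,0,0,0,0,1],[-2.5,-3,0,0,0,0,1],[-2.5,-3,0,0,0,0,1],[-2.5,-3,0,0,0,0,1]])

```text
time: 1.82
tool_pos: [0.4404, 0.0092, 0.3021]
tool_rot: [0.0, 0.119, 0.993, 0.0]
contact_force: [1.1, 1.1, -0.7]
gripper_width: 1.002
grasp_force: 0.0
```

move_arm(rows=[[0,0,0,0,0,7,0],[0,0,0,0,0,7,0],[0,0,0,0,0,7,-0.2],[0,0,0,0,0,7,-0.2],[0,0,0,0,0,7,-0.2],[0,0,0,0,0,7,-0.2],[0,0,0,0,0,7,-0.2],[0,0,0,0,0,7,-0.2],[0,0,0,0,0,7,-0.2],[0,0,0,0,0,7,-0.2],[0,0,0,0,0,7,-0.2],[0,0,0,0,0,1,-0.2],[0,0,0,0,0,0,-0.2],[0,0,0,0,0,0,-0.2],[0,0,0,0,0,0,-0.2]])

```text
time: 3.07
tool_pos: [0.4401, 0.0112, 0.3021]
tool_rot: [-0.0, 0.717, 0.697, -0.0]
contact_force: [-0.1, -0.2, -0.2]
gripper_width: 0.4
grasp_force: 0.0
```

```bash
python3 - <<'E'
from h import *
s=manip.state(); print(s["time"],s["tool_pos"],s["tool_rot"],s["gripper_width"],s["joint_pos"])
a=grab("wrist","pics/w1.png")["img"];cv2.imwrite("pics/w1_v.png",cv2.resize(a,(800,600)))
for X in[(.461,-.027,.09),(.462,-.002,.09),(.461,-.052,.09),(.491,-.078,.014)]: print(proj("pics/w1.npz",X)*800/512)
E
```

```text
3.0667 [0.44008633 0.0112091  0.30210163] [-4.55079779e-05  7.16797502e-01  6.97281390e-01 -4.44390394e-05] 0.3996396977244782 [-1.43881983e-01 -4.43540368e-01  1.89504946e+00 -1.51089682e-05
  1.69020989e+00 -1.16282955e-01]
[426.91229823 293.19734178]
[427.81924283 259.92853422]
[427.37252608 325.26046421]
[456.56217567 323.3089777 ]
```

View pics/w1_v.png

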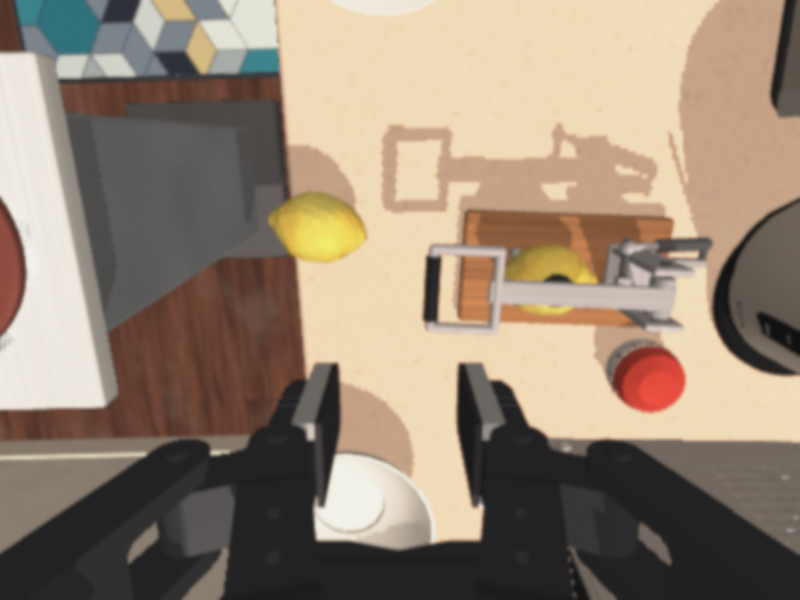

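Wrist view: crossbar centre (432,288), ends (433,257)–(431,320), arm hinge about (672,297), bowl floor centre (350,500); kettle behind the hinge. Triangulating with all three cameras.

```bash
python3 - <<'E'
from h import *
k=lambda u,o:(np.array(u)+.5)/8-.5+o
bar=[('pics/sc.npz',k((126.5,339),(230,165))),('pics/si.npz',k((151,353.5),(240,155))),('pics/w1.npz',np.array([432,288])*.64)]
print(tri(bar), atz(*bar[2],.091))
print('hinge',atz('pics/w1.npz',np.array([672,297])*.64,.085))
print('lemon',atz('pics/w1.npz',np.array([552,279])*.64,.045))
print('bowl floor',atz('pics/w1.npz',np.array([350,500])*.64,.005),atz('pics/sc.npz',np.array([447,479])*.64,.005),atz('pics/si.npz',np.array([474,464])*.64,.005))
for z in(.0,.2):print('kettle left',atz('pics/w1.npz',np.array([715,287])*.64,z))
E
```

```text
(array([ 0.46429706, -0.02402054,  0.08538914]), [np.float64(0.0006538953029272394), np.float64(0.0005180497754112826), np.float64(0.0008499605789830326)]) [ 0.46472679 -0.02286086  0.091     ]
hinge [ 0.64424324 -0.03674048  0.085     ]
lemon [ 0.56562295 -0.03093609  0.045     ]
bowl floor [ 0.38387949 -0.26843555  0.005     ] [ 0.3814248  -0.27001091  0.005     ] [ 0.38142654 -0.2719305   0.005     ]
kettle left [ 7.27386643e-01 -5.48461180e-02  5.55111512e-17]
kettle left [0.60480866 0.00386765 0.2       ]
```

move_arm(rows=[[-1.75,1.25,0,0,0,0,-0.2],[-1.7,1.25,0,0,0,0,-0.2],[0,0,3,0,0,0,-0.2],[0,0,3,0,0,0,-0.2],[0,0,3,0,0,0,-0.2],[0,0,3,0,0,0,-0.2],[0,0,2.5,0,0,0,-0.2],[0,0,2,0,0,0,-0.2],[0,0,1.5,0,0,0,-0.2],[0,0,1.5,0,0,0,-0.2],[0,0,1.5,0,0,0,-0.2],[0,0,0.3,0,0,0,-0.2],[0,0,0,0,0,0,-0.2]])

```text
time: 4.2
tool_pos: [0.4631, -0.0238, 0.088]
tool_rot: [-0.001, 0.717, 0.697, -0.001]
contact_force: [-0.4, 0.4, 0.2]
gripper_width: 0.4
grasp_force: 0.0
```

move_arm(rows=[[0,0,0,0,0,0,-1],[0,0,0,0,0,0,-1],[0,0,0,0,0,0,-1],[0,0,0,0,0,0,-1],[0,0,0,0,0,0,-1]])

```text
time: 4.62
tool_pos: [0.4646, -0.0241, 0.0899]
tool_rot: [0.001, 0.717, 0.697, 0.0]
contact_force: [-0.2, 0.7, 0.2]
gripper_width: 0.003
grasp_force: 0.0
```

```bash
python3 - <<'E'
from h import *
a=grab("wrist","pics/w2.png")["img"];b=grab("scene","pics/s2.png")["img"]
cv2.imwrite("pics/w2_v.png",np.hstack([cv2.resize(a[150:384,180:380],(400,468)),cv2.resize(b[140:257,210:310],(400,468))]))
q=np.array([.0,.3,.6,.9,1.2,1.5,1.65]);print((75-170*np.cos(q)+6*np.sin(q)).round(1),(85+170*np.sin(q)+6*np.cos(q)).round(1))
E
```

```text
[-95.  -85.6 -61.9 -26.   19.   69.   94.4] [ 91.  141.  185.9 221.9 245.6 255.  254. ]
```

View pics/w2_v.png

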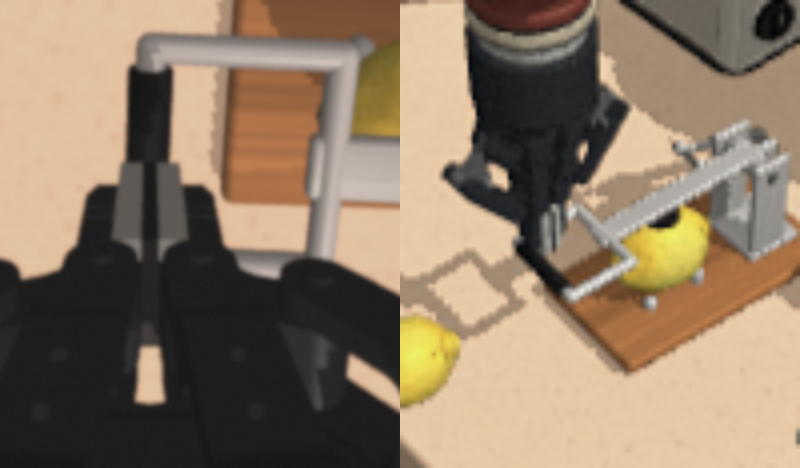

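The fingers closed fully without the bar (width ≈0): in the wrist crop the tips (150,170) lie over the bar, in the scene crop the tips (548,258) appear just above/behind it. Checking geometry.

```bash
python3 - <<'E'
from h import *
T=np.array(manip.state()["tool_pos"]);print(T,manip.state()["gripper_width"])
for n,f in(("s2",lambda p:((p[0]-210)*4+400,(p[1]-140)*4)),("w2",lambda p:((p[0]-180)*2,(p[1]-150)*2))):
  for dz in(0,-.019):
    for dy in(-.011,0,.011): print(n,dz,dy,np.round(f(proj(f"pics/{n}.npz",T+[0,dy,dz]))))
  for X in[(.464,.001,.091),(.464,-.049,.091),(.464,-.024,.091)]: print(n,'bar',np.round(f(proj(f"pics/{n}.npz",X))))
im=cv2.imread("pics/s2.png")[170:220,225:275];cv2.imwrite("pics/s2c.png",cv2.resize(im,(600,600),interpolation=cv2.INTER_CUBIC))
E
```

```text
[ 0.46432636 -0.02405422  0.08959067] 0.0019095701029684053
s2 0 -0.011 [553. 273.]
s2 0 0 [542. 264.]
s2 0 0.011 [532. 254.]
s2 -0.019 -0.011 [554. 293.]
s2 -0.019 0 [543. 284.]
s2 -0.019 0.011 [533. 274.]
s2 bar [517. 241.]
s2 bar [567. 284.]
s2 bar [542. 262.]
w2 0 -0.011 [147. 200.]
w2 0 0 [146. 162.]
w2 0 0.011 [145. 122.]
w2 -0.019 -0.011 [147. 171.]
w2 -0.019 0 [146. 135.]
w2 -0.019 0.011 [145.  99.]
w2 bar [141.  71.]
w2 bar [148. 250.]
w2 bar [145. 164.]
```

View pics/s2c.png

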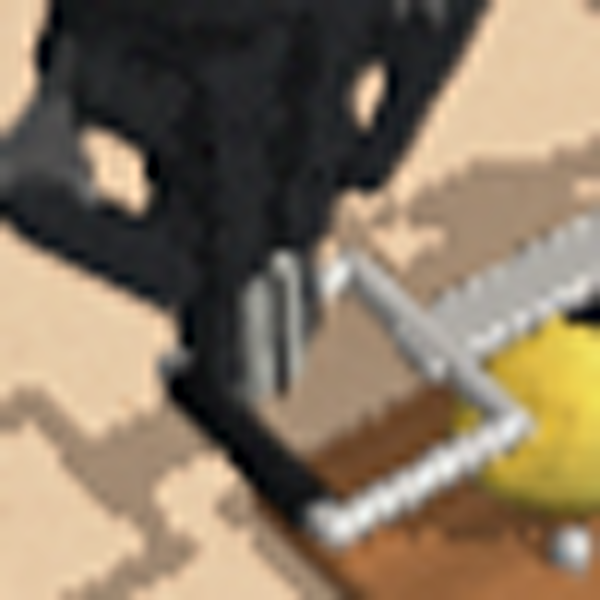

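```bash
python3 - <<'E'
from h import *
T=np.array([.44009,.01121,.3021])
for w in(.017,.0):
 for dz in(.04,.02,0,-.019):
  print(w,dz,[np.round(proj("pics/w1.npz",T+[s*w,dy,dz])*800/512).tolist() for dy in(-.011,.011) for s in(-1,1)])
d=np.load("pics/w2.npz");T=np.array(manip.state()["tool_pos"]);print(-d["R"].T@d["t"]-T)
d=np.load("pics/w1.npz");print(-d["R"].T@d["t"]-[.44009,.01121,.3021],d["R"])
s=manip.state();print(s["gripper_width"],s["grasp_force"],s["joint_pos"])
E
```

```text
0.017 0.04 [[333.0, 462.0], [461.0, 459.0], [327.0, 386.0], [462.0, 383.0]]
0.017 0.02 [[341.0, 423.0], [454.0, 420.0], [336.0, 356.0], [454.0, 352.0]]
0.017 0 [[347.0, 393.0], [448.0, 390.0], [343.0, 332.0], [447.0, 329.0]]
0.017 -0.019 [[351.0, 370.0], [443.0, 367.0], [348.0, 313.0], [443.0, 311.0]]
0.0 0.04 [[397.0, 460.0], [397.0, 460.0], [394.0, 385.0], [394.0, 385.0]]
0.0 0.02 [[397.0, 422.0], [397.0, 422.0], [395.0, 354.0], [395.0, 354.0]]
0.0 0 [[397.0, 392.0], [397.0, 392.0], [395.0, 330.0], [395.0, 330.0]]
0.0 -0.019 [[397.0, 368.0], [397.0, 368.0], [395.0, 312.0], [395.0, 312.0]]
[0.00272887 0.07030535 0.1627618 ]
[0.00258416 0.07031863 0.16244099] [[ 9.99575877e-01 -2.91215467e-02  4.06437610e-05]
 [-2.79797809e-02 -9.59996754e-01  2.78609697e-01]
 [-8.07452741e-03 -2.78492669e-01 -9.60404412e-01]]
0.0019095701029684053 0.0 [-2.12021647e-01 -2.34354184e-01  2.09236517e+00 -1.49235924e-05
  1.28290890e+00 -1.82764084e-01]
```

The wrist view places the real tips about 45 mm higher than the nominal TCP suggests, so I need to go deeper: open, descend about 4 cm watching force, close.

move_arm(rows=[[0,0,0,0,0,0,-0.2],[0,0,0,0,0,0,-0.2],[0,0,0,0,0,0,-0.2],[0,0,0,0,0,0,-0.2],[0,0,1,0,0,0,-0.2],[0,0,1,0,0,0,-0.2],[0,0,1,0,0,0,-0.2],[0,0,1,0,0,0,-0.2],[0,0,0,0,0,0,-0.2]])

```text
time: 5.47
tool_pos: [0.4616, -0.0235, 0.0457]
tool_rot: [-0.002, 0.717, 0.697, -0.002]
contact_force: [-0.3, 1.1, 0.3]
gripper_width: 0.404
grasp_force: 0.0
```

move_arm(rows=[[0,0,0,0,0,0,-1],[0,0,0,0,0,0,-1],[0,0,0,0,0,0,-1],[0,0,0,0,0,0,-1],[0,0,0,0,0,0,-1]])

```text
time: 5.88
tool_pos: [0.4641, -0.024, 0.0494]
tool_rot: [0.0, 0.718, 0.696, 0.0]
contact_force: [-0.6, 0.6, -0.1]
gripper_width: 0.116
grasp_force: 58.3
```

```bash
python3 - <<'E'
from h import *
a=grab("wrist","pics/w3.png")["img"];b=grab("scene","pics/s3.png")["img"]
cv2.imwrite("pics/w3_v.png",np.hstack([cv2.resize(a[150:384,180:380],(400,468)),cv2.resize(b[170:228,225:275],(400,468))]))
E
```

```text
(no output)
```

View pics/w3_v.png

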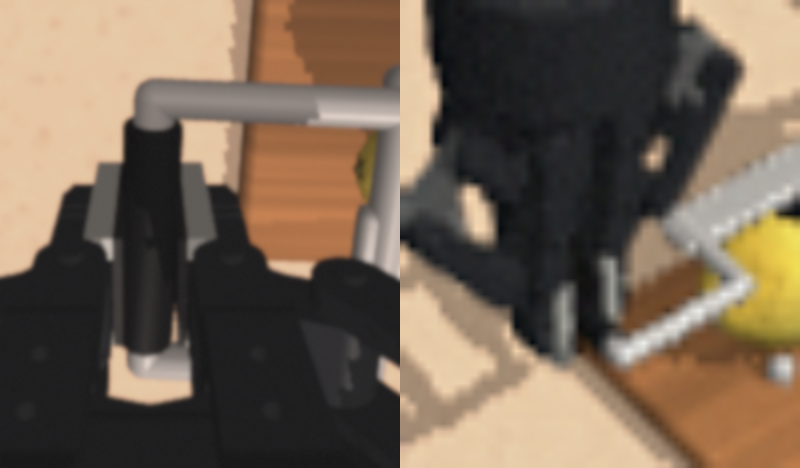

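Gripped: width 0.116 (≈10 mm), 58 N, bar between the pads. Lifting along the arc.

move_arm(rows=[[0,0.15,-1.69,0,0,0,-1],[0,0.31,-1.67,0,0,0,-1],[0,0.48,-1.63,0,0,0,-1],[0,0.64,-1.58,0,0,0,-1],[0,0,0,0,0,0,-1]])

```text
time: 6.4
tool_pos: [0.4775, -0.0249, 0.117]
tool_rot: [-0.003, 0.717, 0.697, -0.003]
contact_force: [-15.3, -0.9, 4.5]
gripper_width: 0.119
grasp_force: 58.9
```

move_arm(rows=[[0,0.79,-1.5,0,0,0,-1],[0,0.94,-1.42,0,0,0,-1],[0,1.08,-1.32,0,0,0,-1],[0,1.2,-1.2,0,0,0,-1],[0,1.32,-1.08,0,0,0,-1],[0,1.42,-0.94,0,0,0,-1],[0,0,0,0,0,0,-1]])

```text
time: 6.98
tool_pos: [0.5508, -0.0297, 0.199]
tool_rot: [0.005, 0.718, 0.696, 0.0]
contact_force: [-13.9, -6.3, 24.3]
gripper_width: 0.115
grasp_force: 61.3
```

move_arm(rows=[[0,0,0,0,0,0,-1],[0,0,0,0,0,0,-1]])

```text
time: 7.15
tool_pos: [0.5489, -0.0296, 0.198]
tool_rot: [0.004, 0.718, 0.696, -0.001]
contact_force: [-13.6, -6.0, 25.4]
gripper_width: 0.115
grasp_force: 61.4
```

```bash
python3 - <<'E'
from h import *
a=grab("wrist","pics/w4.png")["img"];b=grab("scene","pics/s4.png")["img"]
cv2.imwrite("pics/w4_v.png",np.hstack([cv2.resize(a[100:384,180:420],(400,468)),cv2.resize(b[110:227,220:320],(400,468))]))
s=manip.state();print(s["contact_force"],s["ft_torque"],s["tool_pos"],s["joint_efforts"])
E
```

```text
[-13.70733412  -6.34578424  25.98164915] [-1.00237857  2.26004191 -0.41472363] [ 0.54875619 -0.02954716  0.19788407] [  4.37178746 -17.8939265  -27.2862947    2.34661058  -3.35897841
  -0.33813081]
```

View pics/w4_v.png

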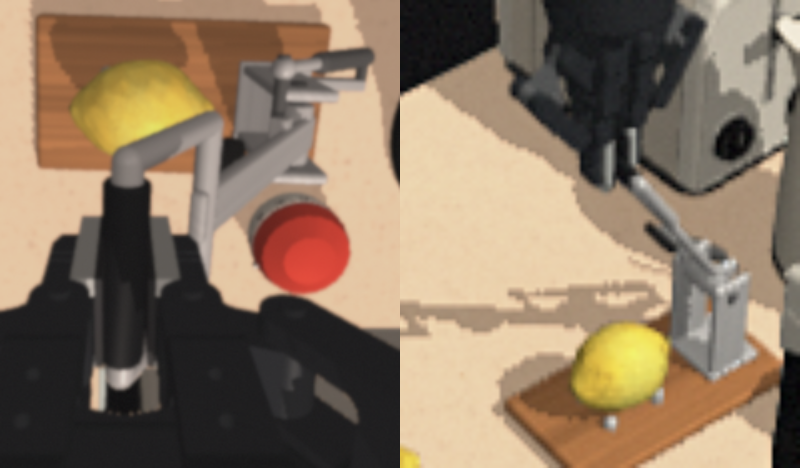

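Arm is near 1 rad, lemon free; the 29 N force points radially outward, so my path is ~1 cm inside the circle. Correcting that, then continuing.

move_arm(rows=[[0,-0.25,-0.45,0,0,0,-1],[0,-0.25,-0.45,0,0,0,-1],[0,0,0,0,0,0,-1]])

```text
time: 7.5
tool_pos: [0.5438, -0.0292, 0.1956]
tool_rot: [0.004, 0.718, 0.696, -0.0]
contact_force: [11.6, -9.2, -16.6]
gripper_width: 0.117
grasp_force: 60.2
```

move_arm(rows=[[0,0.2,0.35,0,0,0,-1],[0,1.45,-0.85,0,0,0,-1],[0,1.55,-0.7,0,0,0,-1],[0,0,0,0,0,0,-1]])

```text
time: 7.83
tool_pos: [0.5772, -0.0313, 0.2125]
tool_rot: [0.005, 0.718, 0.696, -0.001]
contact_force: [0.8, -10.1, 0.3]
gripper_width: 0.116
grasp_force: 61.3
```

move_arm(rows=[[-0.1,1.57,-0.64,0,0,0,-1],[-0.1,1.63,-0.48,0,0,0,-1],[0,1.67,-0.31,0,0,0,-1],[0,0,0,0,0,0,-1]])

```text
time: 8.17
tool_pos: [0.6247, -0.0344, 0.2235]
tool_rot: [0.002, 0.718, 0.696, -0.002]
contact_force: [1.4, -9.5, -4.0]
gripper_width: 0.116
grasp_force: 59.3
```

move_arm(rows=[[-0.1,1.6,0,0,0,0,-1],[0,0,0,0,0,0,-0.3],[0,0,0,0,0,0,-0.3],[0,0,0,0,0,0,-0.3],[0,0,0,0,0,0,-0.3],[0,0,-1,0,0,0,-0.3],[0,0,-1,0,0,0,-0.3],[0,0,-1.5,0,0,0,-0.3],[0,0,-1.5,0,0,0,-0.3],[0,0,-1.5,0,0,0,-0.3],[0,0,-1.5,0,0,0,-0.3],[0,0,0,0,0,0,-0.3]])

```text
time: 9.17
tool_pos: [0.6406, -0.0324, 0.311]
tool_rot: [0.003, 0.717, 0.697, 0.002]
contact_force: [0.3, 0.5, 1.4]
gripper_width: 0.35
grasp_force: 0.0
```

```bash
python3 - <<'E'
from h import *
a=grab("wrist","pics/w5.png")["img"];b=grab("scene","pics/s5.png")["img"]
cv2.imwrite("pics/w5_v.png",np.hstack([cv2.resize(a,(512,384)),cv2.resize(b[100:244,240:348],(288,384))]))
s=manip.state();print(s["time"],s["tool_pos"],s["joint_pos"])
# where's nominal lemon/bowl in w5
for X in[(.559,-.027,.045),(.382,-.270,.005)]: print(proj("pics/w5.npz",X))
E
```

```text
9.2667 [ 0.63935815 -0.0321837   0.30641663] [-1.66472832e-01  4.83937372e-02  1.46228737e+00  2.03268787e-05
  1.62864305e+00 -1.37169536e-01]
[187.92371826 145.15438669]
[ 93.77421509 297.679122  ]
```

View pics/w5_v.png

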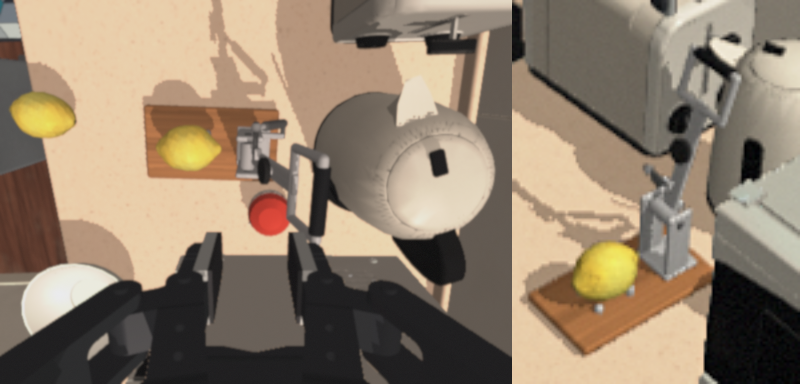

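The arm stands at its stop (right crop), lemon still on the studs at wrist (188,147), exactly where the model predicts it. Moving above the lemon and turning 90° to grip across its width.

move_arm(rows=[[0,-4,0,0,0,0,-0.3],[0,-4,0,0,0,0,0.7],[0,0,0,0,0,-6.92,0.7],[0,0,0,0,0,-6.92,0.7],[0,0,0,0,0,-6.92,0.7],[0,0,0,0,0,-6.92,0.7],[0,0,0,0,0,-6.92,0.7],[0,0,0,0,0,-6.92,0.7],[0,0,0,0,0,-6.92,0.7],[0,0,0,0,0,-6.92,0.7],[0,0,0,0,0,-6.92,0.7],[0,0,0,0,0,-6.92,0.7],[0,0,0,0,0,-6.92,0.7],[0,0,0,0,0,-6.92,0.7],[0,0,0,0,0,-6.92,0.7],[0,0,0,0,0,0,0.7],[0,0,0,0,0,0,0.7]])

```text
time: 10.68
tool_pos: [0.5585, -0.0297, 0.3035]
tool_rot: [-0.001, 0.017, 1.0, 0.0]
contact_force: [0.3, 0.3, -0.0]
gripper_width: 0.844
grasp_force: 0.0
```

```bash
python3 - <<'E'
from h import *
s=manip.state();print(s["time"],s["tool_pos"],s["tool_rot"],s["gripper_width"],s["joint_pos"])
d=grab("wrist","pics/w6.png");im=d["img"]
k=lambda f,z:(lambda m:(lambda st,ce:[(st[i,4],ce[i].round(1).tolist(),st[i,:4].tolist(),atz(f,ce[i],z).round(4).tolist()) for i in range(1,len(st)) if st[i,4]>80])(*cv2.connectedComponentsWithStats(m)[2:]))
for f in("w6","w5"):
    h=cv2.cvtColor(cv2.imread(f"pics/{f}.png"),cv2.COLOR_BGR2HSV)
    print(f,k(f"pics/{f}.npz",.048)(cv2.inRange(h,(22,140,90),(33,255,255))))
    print('red',k(f"pics/{f}.npz",.06)(cv2.inRange(h,(0,190,90),(5,255,255))))
E
```

```text
10.6833 [ 0.55850742 -0.02972468  0.30352492] [-1.06338004e-03  1.65492727e-02  9.99862468e-01  1.87495828e-04] 0.8444364389414206 [-1.86235732e-01 -1.40294066e-01  1.64967580e+00  1.04757121e-05
  1.63437046e+00 -1.72393133e+00]
w6 [(np.int32(390), [280.5, 8.2], [266, 0, 32, 23], [0.4018, 0.0043, 0.048]), (np.int32(1664), [254.3, 152.0], [233, 118, 44, 63], [0.5622, -0.0305, 0.048])]
red []
w5 [(np.int32(1979), [40.9, 115.1], [10, 93, 65, 44], [0.3833, 0.016, 0.048]), (np.int32(1745), [189.5, 147.9], [157, 126, 63, 44], [0.5612, -0.0301, 0.048])]
red []
```

move_arm(rows=[[0,0,3,0,0,0,0.7],[0,0,3,0,0,0,0.7],[0,0,3,0,0,0,0.7],[0,0,3,0,0,0,0.7],[0,0,3,0,0,0,0.7],[0,0,3,0,0,0,0.7],[0,0,2.5,0,0,0,0.7],[0,0,2,0,0,0,0.7],[0,0,1.5,0,0,0,0.7],[0,0,1.5,0,0,0,0.7],[0,0,1,0,0,0,0.7],[0,0,0,0,0,0,0.7]])

```text
time: 11.73
tool_pos: [0.5567, -0.0294, 0.0368]
tool_rot: [-0.003, 0.016, 1.0, 0.0]
contact_force: [-0.7, -0.6, -0.8]
gripper_width: 0.847
grasp_force: 0.0
```

move_arm(rows=[[0,0,1,0,0,0,0.7],[0,0,1,0,0,0,0.7],[0,0,0.9,0,0,0,0.7],[0,0,0,0,0,0,0.7],[0,0,0,0,0,0,0.7]])

```text
time: 12.15
tool_pos: [0.5584, -0.0297, 0.0101]
tool_rot: [-0.001, 0.015, 1.0, 0.0]
contact_force: [-0.2, -0.1, 0.3]
gripper_width: 0.85
grasp_force: 0.0
```

move_arm(rows=[[0,0,0.7,0,0,0,0.7],[0,0,0,0,0,0,-1],[0,0,0,0,0,0,-1],[0,0,0,0,0,0,-1],[0,0,0,0,0,0,-1],[0,0,0,0,0,0,-1],[0,0,0,0,0,0,-1]])

```text
time: 12.73
tool_pos: [0.5591, -0.0298, 0.0045]
tool_rot: [0.0, 0.015, 1.0, 0.0]
contact_force: [-3.1, 1.3, 5.6]
gripper_width: 0.643
grasp_force: 62.5
```

move_arm(rows=[[0,0,-1,0,0,0,-1],[0,0,-1,0,0,0,-1],[0,0,-1.5,0,0,0,-1],[0,0,-1.5,0,0,0,-1],[0,0,0,0,0,0,-1]])

```text
time: 13.15
tool_pos: [0.562, -0.0304, 0.0581]
tool_rot: [0.004, 0.015, 1.0, -0.001]
contact_force: [1.0, -0.2, -1.4]
gripper_width: 0.639
grasp_force: 63.4
```

move_arm(rows=[[0,0,-3,0,0,0,-1],[0,0,-3,0,0,0,-1],[0,0,-3,0,0,0,-1],[2.14,-3.06,0,0,0,0,-1],[2.14,-3.06,0,0,0,0,-1],[2.14,-3.06,0,0,0,0,-1],[2.14,-3.06,0,0,0,0,-1],[2.14,-3.06,0,0,0,0,-1],[2.14,-3.06,0,0,0,0,-1],[2.14,-3.06,0,0,0,0,-1],[2.14,-3.06,0,0,0,0,-1],[0,0,0,0,0,0,-1],[0,0,0,0,0,0,-1]])

```text
time: 14.23
tool_pos: [0.3795, -0.2706, 0.1436]
tool_rot: [0.0, 0.017, 1.0, -0.0]
contact_force: [1.1, -0.2, -0.9]
gripper_width: 0.642
grasp_force: 64.0
```

```bash
python3 - <<'E'
from h import *
s=manip.state();print(s["time"],s["tool_pos"],s["tool_rot"],s["gripper_width"],s["joint_pos"])
a=grab("wrist","pics/w7.png")["img"];b=grab("scene","pics/s7.png")["img"]
cv2.imwrite("pics/w7_v.png",np.hstack([cv2.resize(a[::,:],(440,330)),cv2.resize(b[190:340,220:380],(352,330))]))
E
```

```text
14.2333 [ 0.37945223 -0.27062558  0.14358646] [ 1.54770847e-04  1.71613471e-02  9.99852721e-01 -5.14570086e-06] 0.6418745440864528 [-7.79548049e-01 -2.91539298e-01  2.04383984e+00  2.09796998e-04
  1.38906115e+00 -2.31605789e+00]
```

View pics/w7_v.png

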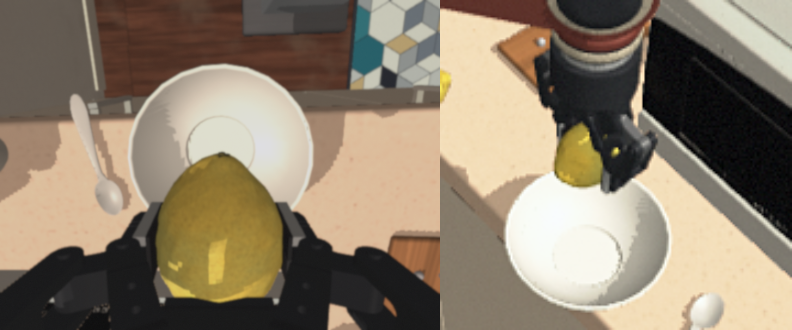

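Lemon firmly held above the bowl (floor centre at wrist-crop (222,143), rim 130–312). Lowering.

move_arm(rows=[[-0.2,0,2.5,0,0,0,-1],[0,0,2.5,0,0,0,-1],[0,0,2,0,0,0,-1],[0,0,2,0,0,0,-1],[0,0,1.5,0,0,0,-1],[0,0,1.2,0,0,0,-1],[0,0,1,0,0,0,-1],[0,0,0.5,0,0,0,-1],[0,0,0,0,0,0,-1],[0,0,0,0,0,0,-1]])

```text
time: 15.17
tool_pos: [0.383, -0.2692, 0.0121]
tool_rot: [0.0, 0.015, 1.0, -0.0]
contact_force: [0.8, 0.0, -0.9]
gripper_width: 0.64
grasp_force: 64.0
```

move_arm(rows=[[0,0,0.4,0,0,0,-1],[0,0,0,0,0,0,-1]])

```text
time: 15.33
tool_pos: [0.3829, -0.2697, 0.0082]
tool_rot: [0.0, 0.015, 1.0, -0.0]
contact_force: [0.3, 0.6, -0.9]
gripper_width: 0.64
grasp_force: 64.0
```

Continue in small steps until the floor touches.

move_arm(rows=[[0,0,0.4,0,0,0,-1],[0,0,0,0,0,0,-1]])

```text
time: 15.5
tool_pos: [0.3823, -0.2694, 0.0035]
tool_rot: [-0.0, 0.015, 1.0, 0.0]
contact_force: [0.1, -0.5, -1.9]
gripper_width: 0.642
grasp_force: 64.0
```

move_arm(rows=[[0,0,0.3,0,0,0,-1],[0,0,0,0,0,0,-1]])

```text
time: 15.67
tool_pos: [0.3822, -0.2692, 0.0003]
tool_rot: [-0.0, 0.015, 1.0, 0.0]
contact_force: [-0.6, -0.7, -2.6]
gripper_width: 0.643
grasp_force: 64.0
```

move_arm(rows=[[0,0,0.3,0,0,0,-1],[0,0,0,0,0,0,-1]])

```text
time: 15.83
tool_pos: [0.3822, -0.2692, -0.0027]
tool_rot: [-0.0, 0.015, 1.0, 0.0]
contact_force: [-0.0, -0.1, -1.5]
gripper_width: 0.641
grasp_force: 64.0
```

move_arm(rows=[[0,0,0.3,0,0,0,-1],[0,0,0,0,0,0,-1]])

```text
time: 16.0
tool_pos: [0.3822, -0.2692, -0.0057]
tool_rot: [-0.0, 0.015, 1.0, 0.0]
contact_force: [0.0, 0.1, -1.6]
gripper_width: 0.638
grasp_force: 64.0
```

move_arm(rows=[[0,0,0,0,0,0,0.35],[0,0,0,0,0,0,0.4],[0,0,0,0,0,0,0.45],[0,0,0,0,0,0,0.5],[0,0,0,0,0,0,0.5],[0,0,0,0,0,0,0.5]])

```text
time: 16.5
tool_pos: [0.3826, -0.2696, -0.005]
tool_rot: [0.0, 0.015, 1.0, -0.0]
contact_force: [-0.6, 0.1, -0.9]
gripper_width: 0.753
grasp_force: 0.0
```

move_arm(rows=[[0,0,-0.5,0,0,0,0.5],[0,0,-1,0,0,0,0.5],[0,0,-1.5,0,0,0,0.5],[0,0,-2,0,0,0,0.5],[0,0,-3,0,0,0,0.5],[0,0,-3,0,0,0,0.5],[0,0,-3,0,0,0,0.5],[0,0,-3,0,0,0,0.5],[0,0,-3,0,0,0,0.5],[0,0,0,0,0,0,0.5],[0,0,0,0,0,0,0.5]])

```text
time: 17.42
tool_pos: [0.3837, -0.2705, 0.1985]
tool_rot: [0.002, 0.015, 1.0, -0.002]
contact_force: [-1.1, 0.8, -0.6]
gripper_width: 0.752
grasp_force: 0.0
```

```bash
python3 - <<'E'
from h import *
a=grab("wrist","pics/w8.png")["img"];b=grab("scene","pics/s8.png")["img"]
cv2.imwrite("pics/w8_v.png",np.hstack([cv2.resize(a,(400,300)),cv2.resize(b[110:340,220:380],(400,575))[:300] if 0 else cv2.resize(b[110:350,180:500],(400,300))]))
print(manip.state()["tool_pos"],manip.state()["contact_force"])
E
```

```text
[ 0.38218103 -0.2691008   0.19452752] [-0.42291858  0.53508863  0.05635365]
```

View pics/w8_v.png

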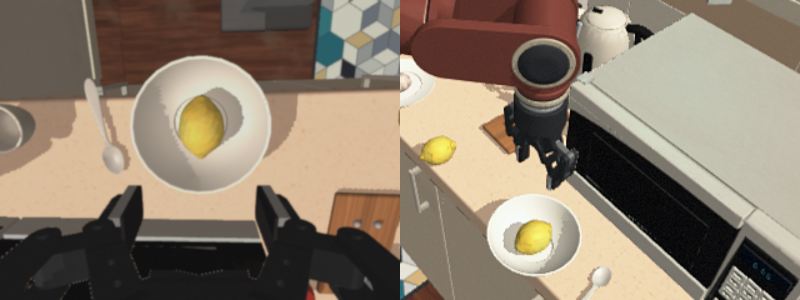

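The lemon lies on the middle of the level bowl (wrist crop (200,127)), and the gripper is clear. The clamp arm was past its dead point and at its stop when last seen; handing in.

```bash
python3 -c "
from plant import manip
print(manip.job_done())"
```

```text
the job is handed in; nothing more can be done
None
```

I lifted the clamp arm until it snapped over to its stop, then moved the lemon from the stand into the middle of the bowl, which stands level. I handed the job in at about 17.5 s; the arm was last seen up just before I gripped the lemon, because the robot hid it in the final picture.

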